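# Shut the centrifuge, then hold the spun tube aslant for inspection

## Task

The spin is over: first press the centrifuge's lid down until it latches shut. Then draw the tall tube straight up out of the rack, leaving its two short neighbours standing there, and lean it over to about 45 degrees, cap end up, to look it over for cracks. Finish while still holding it like that, still, in the gripper alone, with the middle of the tube at least 20 cm above the bench; do not disturb the bottle, beaker and syringe on the bench.

Things in the scene. Friction and masses are not known exactly. Their poses are not given: they have to be found in the camera images.
- lid (a joint): hinge of the centrifuge lid, rad: 0 = shut and latched, grows as the lid opens (starts 0.5 to 0.9, stop at 1.2). The lid stays where it is left above about 0.3. Near shut a spring catch at the middle of its front edge must be passed (between about 0.06 and 0.02), with about 6 to 8 N pressed down at point lid_press; a lid left short of that springs back to about 0.25; shut, a firm stop
- lid_press (a point): point on the lid's top face, on its middle line, 150 mm from the hinge and 35 mm behind the free front edge: a good place to press down. The lid is a flat grey plate 185 mm (front to back) x 190 mm x 16 mm thick with a dark round window; shut, its top lies 132 mm above the bench
- lid_hinge (a point): point on the lid's hinge axis, at the middle of its far edge and on its underside, 116 mm above the bench. The axis is level, and runs along the centrifuge's own y axis; the lid's front edge points along the centrifuge's own -x when shut, and rises as the lid opens
- centrifuge: bench centrifuge, white housing 200 x 200 x 115 mm with a dark rotor in its well; fixed. Origin: centre of its underside; its front faces its own -x, the lid's hinge is at +85 mm in its x
- rack: fixed aluminium tube rack, 70 mm (its x) x 206 mm (its y), 64 mm high. Origin: centre of its underside. Three round holes 32 mm wide in its top plate, 60 mm apart along its own y (-60, 0, +60 mm); a vessel stands in each, on the rack's 8 mm floor plate. Which hole holds the tall tube varies
- tube_mid (a point): the tall tube: clear, with a conical foot and a white screw cap, 118 mm long, body 29 mm in diameter, cap 34 mm in diameter and 20 mm high, about 30 to 65 g. This point is its centre, half-way up on the axis, 59 mm from the foot; its own z runs along the tube from foot to cap. Standing in the rack it reaches 62 mm above the rack's top plate (cap centre 49 mm above this point); fingers closing along the rack's x have the most room
- tube_foot (a point): the lower end of the tall tube, on its axis, 59 mm below tube_mid; same axes
- short_a_mid (a point): one short vessel in the rack: clear, white cap as on the tall tube, flat foot, 90 mm long, 29 mm in diameter (cap 34 mm). This point is its centre, half-way up; stays in the rack
- short_b_mid (a point): the other short vessel in the rack, same as short_a; its centre, half-way up; stays in the rack
- media: glass bottle with red cap, 66 mm in diameter, 130 mm high, standing on the bench; origin: centre of its underside; leave alone
- beaker: glass beaker, 60 mm in diameter, 70 mm high, standing on the bench; origin: centre of its underside; leave alone
- syringe: syringe lying on the bench along its own x, 135 mm long, 32 mm wide at its flange, 26 mm high; origin: under its middle, on the bench; leave alone

How it is judged:
On the way, in this order (a step that is already met when the one before it is completed fails the run):
1. the lid is latched shut while the tall tube still stands in the rack (value of joint lid below 0.035 rad and z of tube_foot in the frame of rack below 0.03 m), for 0.2 s.
2. the tall tube is drawn up clear of the rack, about upright (z of tube_foot in the frame of rack above 0.066 m and angle between tube_mid's own z axis and vertical below 0.4 rad).
At the end, for the whole second after the job is handed in: Lid under 0.035 rad; tall tube held by the fingers alone (over 0.5 N), centre over 190 mm above the bench, axis 33 to 57 degrees off vertical, cap end up, at rest (under 40 mm/s, 0.2 rad/s); short vessels stand in the rack (tilt under 0.15 rad, within 20 mm of their starts) (value of joint lid below 0.035 rad and height (world z) of tube_mid above 0.19 m and angle between tube_mid's own z axis and vertical between 0.58 and 1 rad and contact force between tube and the fingers above 0.5 N and contact force between tube and rack below 0.05 N and contact force between tube and centrifuge below 0.05 N and linear speed of tube below 0.04 m/s and angular speed of tube below 0.2 rad/s and angle between each of short_a_mid, short_b_mid's own z axis and vertical below 0.15 rad and distance of each of short_a_mid, short_b_mid from where it was at the start of the episode below 0.02 m); the arm keeps its last pose, push and grip.
It fails at once if a short vessel is pulled out or shifted by more than 20 mm (distance of any of short_a_mid, short_b_mid from where it was at the start of the episode above 0.02 m).
It fails at once if the bottle, beaker or syringe is shifted by more than 25 mm (distance of any of media, beaker, syringe from where it was at the start of the episode above 0.025 m).
It also fails if it takes over 51 s, if anything falls off the work surface, if the arm or the gripper's body presses on something with over 40 N, if the wrist force passes 120 N, or if a joint passes its speed limit or range.

## Robot

A 6-joint arm with a two-finger parallel gripper is mounted at the origin on the work surface. World frame = base frame: x ahead of the robot, y to its left, z up, the work surface at z = 0. Lengths are in m, angles in rad, forces in N, time in s.
With the tool pointing down it reaches from about 0.425 to 0.95 m from the base axis. Payload 3.5 kg.
Tool frame: the origin (TCP) lies at the very end of the fingers, on their centre line; the grasp point (between the pads) lies 19 mm behind it (ctrl.grip_point_offset is the distance from the TCP to the grasp point, in m); z points along the fingers, y is the line along which they close (so a half turn about z gives the same grasp; the last joint's range is limited). The gripper opens to 85 mm and grips with 20 to 120 N. Pads are 22 mm wide; open, the fingers measure 114 mm over their backs; the gripper's body (76 mm by 85 mm) begins 54 mm behind the grasp point. The pads swing forward as they close: fully open they stand 13 mm farther back than shut.
Start: joints at [-1.476, 0.286, 1.577, -0, 1.279, -0.15], TCP at [0.164, -0.655, 0.195] pointing down, gripper open.
Joint ranges: [-2.77, 2.77], [-0.9, 2.22], [0.21, 2.48], [-1.53, 4.67], [0.24, 2.81], [-2.84, 2.84]. Speed limits (rad/s): [2.79, 2.79, 3.14, 3.14, 3.14, 3.14].

## Interface

Orientations are given as a unit quaternion [x, y, z, w].
In Python, from plant import ctrl gives the robot as it stands. The module is installed in compiled form; this text tells all that it offers.
- The arm moves only by the shell command python3 -m pendant 'ROWS' [OPENING] [FORCE]. ROWS is JSON, a list of rows, each an object of numbers: "dx", "dy", "dz": the shift along the tool's x, y, z in cm; "twist": the turn about the tool's z in degrees. A call has 1 to 10 rows; each row is the pose to reach, as a shift and turn from the pose commanded when the call began, along the tool's axes at that moment; what a row does not reach only later rows make up. A row lasts 1/8 s, in which the tool goes at most 62.5 mm and 10.7 degrees, less where a joint would pass 70% of its speed; a pose out of reach is approached as far as the arm can. A call with a gripper value outside its range is refused whole. OPENING is the opening in per cent of the stroke, from 0 (shut) to 100 (fully open), set as the call begins (- or left out, the last holds). The fingers move at their own pace and stop on an object; FORCE is the grip in N (left out, the last holds). Time passes only in rows, so rows that repeat a pose let the fingers close. It gives the time, the measured TCP pose, the force, the opening and the grip force at its end, in the units of the state.
- ctrl.get_state(): the state, without advancing time (a new reading comes with each control period).
- ctrl.read_camera(name): name is "scene" or "top" or "wrist"; returns a dict with "img" (384x512x3 uint8, red, green, blue), "depth" (384x512 float32, m along the optical axis (not along the pixel's ray), 0 where there is no reading), "camera_matrix" (3x3 intrinsics, pixels), "xyz" and "rotation" of the camera in the world; the wrist camera has in their place "tool_from_camera" (4x4, takes a point from camera to tool coordinates, whose origin is the TCP and whose axes are the flange's). Camera axes: x right, y up, looking along -z (the intrinsics and any distortion apply to the point x, -y, -z); pixel columns grow to the right and rows downward; lengths in m; the calibration is good to about 2 mm. A picture is of the moment at which its call begins: read the wrist's pose just before it.
- ctrl.sign_off(): hands the job in; it is judged then, once.
The state is a dict: "time": time; "qpos": joint angles; "dq": joint speeds; "joint_efforts": joint torques, N m; "eef_pos": TCP position; "tcp_rot": TCP orientation; "contact_force": force on the tool from outside, world axes, zero at the start; "wrist_torque": the same for the moment, N m; "opening": opening from 0.0 (shut) to 1.0 (fully open); "finger_force": force on a finger pad.
Only numpy, scipy, OpenCV 4.12 (cv2) and the standard library are available. Lean on these libraries where they do the work, as an engineer would, in place of code of your own. Each camera call takes 0.05 s, during which the arm holds its last target. There are 200 camera calls.

## Working session

There is one attempt and no reset: what is moved stays moved. The work goes in short steps, Python scripts to look and compute and a shell command to move; the robot and the scene stay as the last step left them, time stands still between calls to the robot, and variables do not carry over. Pictures are saved under pics/ and viewed, at most 10 in all, crops included, and the job is handed in when it is done.

```bash
mkdir -p pics; cat > h.py <<'E'
import numpy as np, cv2
from scipy.spatial.transform import Rotation as R
from plant import ctrl
def cam(n):
    s=ctrl.get_state(); c=ctrl.read_camera(n)
    if n=="wrist":
        T=np.eye(4); T[:3,:3]=R.from_quat(s["tcp_rot"]).as_matrix(); T[:3,3]=s["eef_pos"]
        M=T@np.array(c["tool_from_camera"])
    else:
        M=np.eye(4); r=np.array(c["rotation"]); M[:3,:3]=r if r.shape==(3,3) else R.from_quat(r).as_matrix(); M[:3,3]=c["xyz"]
    c["M"]=M
    K=np.array(c["camera_matrix"]); d=c["depth"]; v,u=np.mgrid[:d.shape[0],:d.shape[1]]
    P=np.stack([(u-K[0,2])/K[0,0]*d,-(v-K[1,2])/K[1,1]*d,-d],-1)
    c["P"]=P@M[:3,:3].T+M[:3,3]; c["P"][d==0]=np.nan
    return c
def save(c,f): cv2.imwrite("pics/"+f,c["img"][:,:,::-1])
E
python3 - <<'E'
from h import *
for n in("scene","top"):
    c=cam(n); save(c,n+".png"); np.savez(n+".npz",P=c["P"],img=c["img"]); print(n,c["M"].round(3),c["camera_matrix"],[k for k in c])
s=ctrl.get_state(); print(s["time"],s["tcp_rot"],s["contact_force"])
E
```

```text
scene [[-0.979  0.15  -0.135  0.44 ]
 [-0.201 -0.666  0.718  0.588]
 [ 0.018  0.731  0.683  0.629]
 [ 0.     0.     0.     1.   ]] [[362.29384756   0.         255.47998788]
 [  0.         362.29384756 193.50078686]
 [  0.           0.           1.        ]] ['img', 'depth', 'camera_matrix', 'xyz', 'rotation', 'M', 'P']
top [[ 2.500e-02  9.820e-01 -1.880e-01  3.890e-01]
 [-1.000e+00  2.500e-02  1.000e-03  1.100e-02]
 [ 6.000e-03  1.880e-01  9.820e-01  1.017e+00]
 [ 0.000e+00  0.000e+00  0.000e+00  1.000e+00]] [[380.86089148   0.         250.59933254]
 [  0.         380.86089148 193.47078625]
 [  0.           0.           1.        ]] ['img', 'depth', 'camera_matrix', 'xyz', 'rotation', 'M', 'P']
0.1 [ 9.92519226e-01  1.22083673e-01  3.87252080e-05 -1.07752261e-03] [ 0.13328882 -0.38108476 -0.08446959]
```

View pics/top.png

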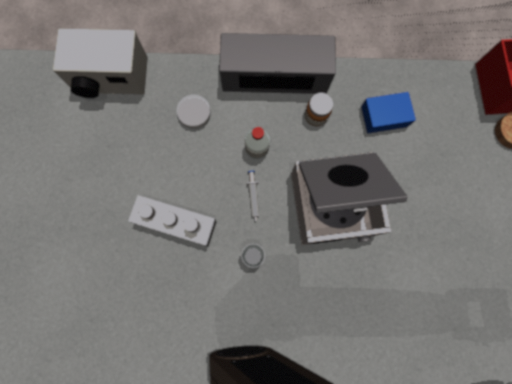

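View pics/scene.png

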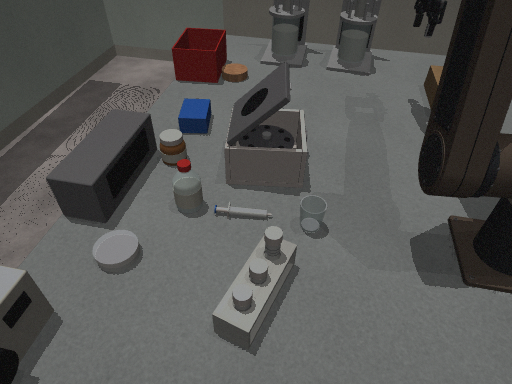

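The top view shows the rack around (173,221) with caps at (147,213), (170,220) and (192,227). The right-hand one looks tallest, and the scene view agrees at (273,238). The centrifuge is at about (345,200), its front toward the robot and its lid open away from it, with the lid plate around (350,180). The bottle is at (257,143), the syringe at (253,195) and the beaker at (252,255).

```bash
python3 - <<'E'
from h import *
t=np.load("top.npz"); s=np.load("scene.npz")
for n,D,pts in(("top",t,[(147,213),(170,220),(192,227)]),("scene",s,[(242,290),(258,266),(273,231)])):
    P=D["P"]
    for u,v in pts:
        w=P[v-14:v+15,u-14:u+15].reshape(-1,3); zc=np.nanmedian(P[v-2:v+3,u-2:u+3,2])
        q=w[abs(w[:,2]-zc)<.005]; print(n,(u,v),zc.round(4),len(q),((q.min(0)+q.max(0))/2).round(4),q.mean(0).round(4),np.ptp(q,0).round(3))
# rack top, both views, merged
for n,D in(("top",t),("scene",s)):
    q=D["P"].reshape(-1,3); q=q[np.isfinite(q).all(1)]
    c=np.array([.33,.22]);
    b=q[(q[:,2]>.058)&(q[:,2]<.072)&(np.hypot(*(q[:,:2]-[.33,.22]).T)<.16)]
    print(n,len(b),np.median(b,0).round(3),cv2.minAreaRect(b[:,:2].astype(np.float32)),np.median(b[:,2]))
    # lid plane
    m=(q[:,0]>.3)&(q[:,0]<.62)&(q[:,1]>-.42)&(q[:,1]<-.08)
    l=q[m&(q[:,2]>.135)]
    best=(0,None); rng=np.random.default_rng(0)
    for _ in range(300):
        a,b2,c2=l[rng.choice(len(l),3,0)]; nn=np.cross(b2-a,c2-a); k=np.linalg.norm(nn)
        if k<1e-6: continue
        nn/=k; i=abs((l-a)@nn)<.003
        if i.sum()>best[0]: best=(i.sum(),i)
    L=l[best[1]]; ce=L.mean(0); U,S,V=np.linalg.svd(L-ce,full_matrices=False); nn=V[2]*np.sign(V[2,2])
    print("lid",len(l),best[0],ce.round(3),nn.round(3),"tilt",np.arccos(nn[2]),"yaw of horiz normal",np.degrees(np.arctan2(nn[1],nn[0])), "min",L.min(0).round(3),"max",L.max(0).round(3))
    h=q[m&(q[:,2]>.105)&(q[:,2]<.122)]; print("housing",len(h),cv2.minAreaRect(h[:,:2].astype(np.float32)))
    for nm,c0,r in(("bottle",(.50,.01),.06),("beaker",(.25,.01),.05)):
        w=q[(np.hypot(*(q[:,:2]-c0).T)<r)&(q[:,2]>.02)]; print(nm,len(w),w.mean(0).round(3),w[:,2].max().round(3)) if len(w) else 0
E
```

```text
top (147, 213) 0.0984 150 [0.5164 0.2659 0.0981] [0.5155 0.2653 0.0981] [0.033 0.033 0.009]
top (170, 220) 0.0982 151 [0.5005 0.2077 0.0986] [0.4996 0.2077 0.098 ] [0.032 0.033 0.008]
top (192, 227) 0.1263 161 [0.4832 0.1502 0.1262] [0.4835 0.1501 0.1261] [0.033 0.033 0.008]
scene (242, 290) 0.0972 305 [0.5188 0.2681 0.0962] [0.5185 0.269  0.0969] [0.033 0.033 0.008]
scene (258, 266) 0.0973 255 [0.5027 0.2105 0.0961] [0.5024 0.2113 0.0968] [0.033 0.034 0.007]
scene (273, 231) 0.1247 224 [0.4862 0.1518 0.1234] [0.4863 0.1539 0.1246] [0.032 0.036 0.007]
top 497 [0.469 0.184 0.064] ((0.47297295928001404, 0.1906406283378601), (0.1575682908296585, 0.02789226733148098), 74.4110336303711) 0.06423752984176168
lid 3758 3295 [ 0.566 -0.205  0.214] [0.673 0.104 0.732] tilt 0.7494767197587962 yaw of horiz normal 8.79673300091331 min [ 0.509 -0.309  0.15 ] max [ 0.62  -0.107  0.257]
housing 949 ((0.5479560494422913, -0.21331529319286346), (0.17169393599033356, 0.20101678371429443), 8.474398612976074)
bottle 67 [0.512 0.001 0.035] 0.074
beaker 1994 [0.23  0.006 0.345] 0.464
scene 727 [0.472 0.188 0.063] ((0.47404277324676514, 0.18969862163066864), (0.15180210769176483, 0.026169052347540855), 74.3490982055664) 0.06291416060123156
lid 1979 1603 [ 0.569 -0.19   0.209] [0.672 0.107 0.733] tilt 0.7484640059384432 yaw of horiz normal 9.088963781252467 min [ 0.51  -0.306  0.147] max [ 0.62  -0.104  0.253]
housing 678 ((0.549839198589325, -0.2104637622833252), (0.1702483743429184, 0.20334680378437042), 8.42061710357666)
bottle 61 [0.458 0.008 0.049] 0.07
beaker 6165 [0.228 0.012 0.377] 0.495
```

```bash
python3 - <<'E'
from h import *
t=np.load("top.npz"); s=np.load("scene.npz")
nn=np.array([.6725,.1055,.7325]); nn/=np.linalg.norm(nn)
th=np.arccos(nn[2]); yaw=np.arctan2(nn[1],nn[0])
xc=np.array([np.cos(yaw),np.sin(yaw),0]); yc=np.array([-xc[1],xc[0],0]); z=np.array([0,0,1.])
d=-xc*np.cos(th)+z*np.sin(th)
print("th",th,"yaw",np.degrees(yaw))
for n,D in(("top",t),("scene",s)):
    q=D["P"].reshape(-1,3); q=q[np.isfinite(q).all(1)]
    q=q[(q[:,0]>.3)&(q[:,0]<.85)&(q[:,1]>-.45)&(q[:,1]<-.05)&(q[:,2]>.1)]
    c=np.median((q[abs((q-[.566,-.205,.214])@nn)<.006])@nn)
    L=q[abs(q@nn-c)<.004]
    a=L@d; b=L@yc
    p=lambda x:np.percentile(x,[.3,1,50,99,99.7]).round(4)
    print(n,len(L),"n-offset",c,"along d",p(a),"along yc",p(b),"z",p(L[:,2]))
    # front edge top
    f=p(a)[4]; m=(b.min()+b.max())/2
    E=f*d+m*yc+c*nn; press=E-.035*d; H=E-.185*d-.016*nn
    print("edge",E.round(4),"press",press.round(4),"hinge",H.round(4))
# beaker/syringe/bottle from top by pixel ray at bench / given height
c=cam("top");K=np.array(c["camera_matrix"]);M=c["M"]
def ray(u,v,h):
    r=M[:3,:3]@np.array([(u-K[0,2])/K[0,0],-(v-K[1,2])/K[1,1],-1]); return (M[:3,3]+r*(h-M[2,3])/r[2]).round(3)
print("beaker",ray(253,249,.07),"base",ray(251,263,0),"syr",ray(251,173,.013),ray(256,220,.013),"bottle cap",ray(258,132,.13),"rackend",ray(213,231,.064),ray(206,246,.064))
img=c["img"]; cv2.imwrite("pics/crop.png",cv2.resize(img[110:280,110:420,::-1],None,fx=2.5,fy=2.5,interpolation=cv2.INTER_CUBIC))
E
```

```text
th 0.7487784645045744 yaw 8.915742172484565
top 4205 n-offset 0.5159340695215417 along d [-0.3631 -0.3609 -0.2564 -0.1801 -0.1793] along yc [-0.389  -0.3873 -0.2937 -0.2018 -0.2009] z [0.1299 0.1317 0.2036 0.2548 0.2556]
edge [ 0.5226 -0.2173  0.2559] press [ 0.5479 -0.2134  0.232 ] hinge [ 0.6457 -0.198   0.1182]
scene 2100 n-offset 0.515829790817839 along d [-0.367  -0.3651 -0.2664 -0.1845 -0.1841] along yc [-0.387  -0.3857 -0.2762 -0.1996 -0.1986] z [0.1274 0.1286 0.1967 0.2513 0.2518]
edge [ 0.5255 -0.2141  0.2525] press [ 0.5509 -0.2101  0.2287] hinge [ 0.6487 -0.1948  0.1149]
beaker [0.431 0.    0.07 ] base [0.398 0.004 0.   ] syr [0.638 0.01  0.013] [ 0.51  -0.006  0.013] bottle cap [ 0.712 -0.004  0.13 ] rackend [0.473 0.101 0.064] [0.436 0.117 0.064]
```

View pics/crop.png

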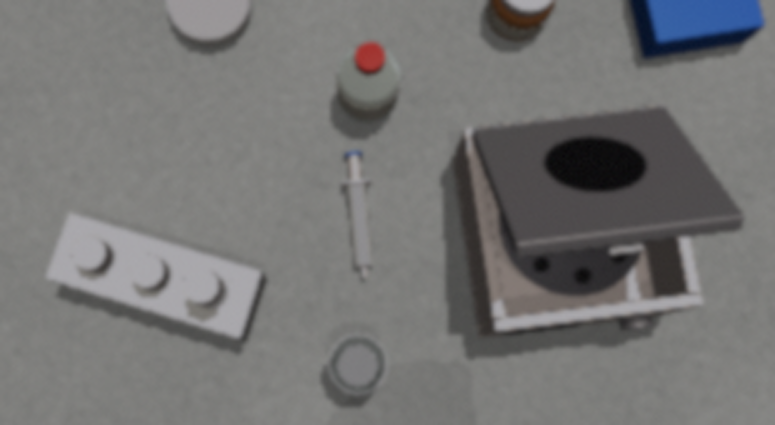

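```bash
cat >> h.py <<'E'
def rel(*pts):
    s=ctrl.get_state(); r=R.from_quat(s["tcp_rot"]).as_matrix()
    for p in pts: print(np.round(p,3),"-> dx dy dz cm",((np.array(p)-s["eef_pos"])@r*100).round(2))
H=np.array([.647,-.1965,.116]); xc=np.array([.988,.155,0]); Z=np.array([0,0,1.])
def press(t): return H+.15*(-xc*np.cos(t)+Z*np.sin(t))+.016*(xc*np.sin(t)+Z*np.cos(t))
E
python3 -c "
from h import *
rel([.549,-.212,.30])
a=press(.749);print(a)
rel(*[press(t)  for t in(.749,.6,.45,.3,.2,.1,.05,0)])"
```

```text
[ 0.549 -0.212  0.3  ] -> dx dy dz cm [ 48.12 -33.59 -10.5 ]
[ 0.54922652 -0.21183896  0.22985393]
[ 0.549 -0.212  0.23 ] -> dx dy dz cm [ 48.14 -33.58  -3.49]
[ 0.534 -0.214  0.214] -> dx dy dz cm [ 46.57 -33.72  -1.89]
[ 0.52  -0.216  0.196] -> dx dy dz cm [ 45.24 -33.84  -0.07]
[ 0.51  -0.218  0.176] -> dx dy dz cm [ 44.19 -33.93   1.94]
[ 0.505 -0.219  0.161] -> dx dy dz cm [ 43.67 -33.97   3.35]
[ 0.501 -0.219  0.147] -> dx dy dz cm [ 43.29 -34.     4.81]
[ 0.5   -0.22   0.139] -> dx dy dz cm [ 43.15 -34.01   5.55]
[ 0.499 -0.22   0.132] -> dx dy dz cm [ 43.05 -34.02   6.3 ]
```

```bash
python3 -m pendant '[{"dx":0,"dy":0,"dz":-6},{"dx":2,"dy":-1,"dz":-11},{"dx":8,"dy":-6,"dz":-11},{"dx":14,"dy":-10,"dz":-11},{"dx":20,"dy":-14,"dz":-11},{"dx":26,"dy":-18,"dz":-11},{"dx":32,"dy":-22,"dz":-11},{"dx":38,"dy":-26,"dz":-11},{"dx":44,"dy":-30,"dz":-11},{"dx":47,"dy":-33,"dz":-10.5}]' 0 20
```

```text
$[0]: bad value
```

```bash
python3 -m pendant '[{"dx":0,"dy":0,"dz":-6,"twist":0},{"dx":2,"dy":-1,"dz":-11,"twist":0},{"dx":8,"dy":-6,"dz":-11,"twist":0},{"dx":14,"dy":-10,"dz":-11,"twist":0},{"dx":20,"dy":-14,"dz":-11,"twist":0},{"dx":26,"dy":-18,"dz":-11,"twist":0},{"dx":32,"dy":-22,"dz":-11,"twist":0},{"dx":38,"dy":-26,"dz":-11,"twist":0},{"dx":44,"dy":-30,"dz":-11,"twist":0},{"dx":47,"dy":-33,"dz":-10.5,"twist":0}]' 0 20 && python3 -c "
from h import *
rel([.549,-.212,.245],*[press(t)  for t in(.749,.6,.45,.3,.2,.1,.05,0)])"
```

```text
time: 1.4
eef_pos: [0.5082, -0.2605, 0.3025]
tcp_rot: [0.993, 0.122, 0.0, 0.0]
contact_force: [0.2, -0.1, 0.5]
opening: -0.003
finger_force: 0.0
[ 0.549 -0.212  0.245] -> dx dy dz cm [ 5.13 -3.72  5.75]
[ 0.549 -0.212  0.23 ] -> dx dy dz cm [ 5.16 -3.73  7.27]
[ 0.534 -0.214  0.214] -> dx dy dz cm [ 3.58 -3.87  8.86]
[ 0.52  -0.216  0.196] -> dx dy dz cm [ 2.25 -3.99 10.69]
[ 0.51  -0.218  0.176] -> dx dy dz cm [ 1.21 -4.09 12.69]
[ 0.505 -0.219  0.161] -> dx dy dz cm [ 0.68 -4.13 14.1 ]
[ 0.501 -0.219  0.147] -> dx dy dz cm [ 0.3  -4.17 15.56]
[ 0.5   -0.22   0.139] -> dx dy dz cm [ 0.17 -4.18 16.3 ]
[ 0.499 -0.22   0.132] -> dx dy dz cm [ 0.07 -4.19 17.05]
```

```bash
python3 -m pendant '[{"dx":0,"dy":0,"dz":0,"twist":0},{"dx":0,"dy":0,"dz":0,"twist":0}]' && python3 -c "
from h import *
rel([.549,-.212,.245],*[press(t)  for t in(.749,.6,.45,.3,.2,.1,.05,0)])"
```

```text
time: 1.65
eef_pos: [0.5069, -0.2622, 0.3022]
tcp_rot: [0.992, 0.122, -0.0, -0.0]
contact_force: [-0.6, -0.4, 0.2]
opening: 0.002
finger_force: 0.0
[ 0.549 -0.212  0.245] -> dx dy dz cm [ 5.31 -3.85  5.72]
[ 0.549 -0.212  0.23 ] -> dx dy dz cm [ 5.34 -3.86  7.23]
[ 0.534 -0.214  0.214] -> dx dy dz cm [ 3.76 -4.    8.83]
[ 0.52  -0.216  0.196] -> dx dy dz cm [ 2.44 -4.12 10.66]
[ 0.51  -0.218  0.176] -> dx dy dz cm [ 1.4  -4.21 12.66]
[ 0.505 -0.219  0.161] -> dx dy dz cm [ 0.87 -4.26 14.08]
[ 0.501 -0.219  0.147] -> dx dy dz cm [ 0.49 -4.29 15.53]
[ 0.5   -0.22   0.139] -> dx dy dz cm [ 0.36 -4.3  16.28]
[ 0.499 -0.22   0.132] -> dx dy dz cm [ 0.26 -4.31 17.02]
```

```bash
python3 -m pendant '[{"dx":3,"dy":-2,"dz":2,"twist":0},{"dx":5.3,"dy":-3.9,"dz":5,"twist":0},{"dx":5.3,"dy":-3.9,"dz":7,"twist":0},{"dx":3.8,"dy":-4,"dz":8.8,"twist":0},{"dx":3,"dy":-4.1,"dz":9.8,"twist":0},{"dx":2.4,"dy":-4.1,"dz":10.7,"twist":0},{"dx":1.9,"dy":-4.2,"dz":11.7,"twist":0},{"dx":1.4,"dy":-4.2,"dz":12.7,"twist":0},{"dx":1.1,"dy":-4.2,"dz":13.4,"twist":0},{"dx":0.9,"dy":-4.3,"dz":14.1,"twist":0}]' && python3 -c "
from h import *
rel(*[press(t)  for t in(.2,.1,.05,0)])"
```

```text
time: 2.9
eef_pos: [0.5054, -0.2184, 0.1613]
tcp_rot: [0.993, 0.122, 0.0, 0.0]
contact_force: [-0.4, -0.4, 1.3]
opening: 0.002
finger_force: 0.5
[ 0.505 -0.219  0.161] -> dx dy dz cm [-0.06  0.02 -0.02]
[ 0.501 -0.219  0.147] -> dx dy dz cm [-0.44 -0.01  1.44]
[ 0.5   -0.22   0.139] -> dx dy dz cm [-0.57 -0.02  2.18]
[ 0.499 -0.22   0.132] -> dx dy dz cm [-0.67 -0.03  2.93]
```

```bash
python3 -m pendant '[{"dx":-0.3,"dy":0,"dz":0.8,"twist":0},{"dx":-0.4,"dy":0,"dz":1.4,"twist":0},{"dx":-0.5,"dy":0,"dz":1.9,"twist":0},{"dx":-0.6,"dy":0,"dz":2.3,"twist":0},{"dx":-0.6,"dy":0,"dz":2.6,"twist":0},{"dx":-0.6,"dy":0,"dz":2.8,"twist":0},{"dx":-0.6,"dy":0,"dz":2.9,"twist":0},{"dx":-0.6,"dy":0,"dz":2.9,"twist":0}]'
```

```text
time: 3.9
eef_pos: [0.4997, -0.2198, 0.1326]
tcp_rot: [0.993, 0.122, 0.0, 0.0]
contact_force: [-0.4, -0.2, 2.0]
opening: -0.002
finger_force: 0.2
```

```bash
python3 -m pendant '[{"dx":0,"dy":0,"dz":0.1,"twist":0},{"dx":0,"dy":0,"dz":0.2,"twist":0},{"dx":0,"dy":0,"dz":0.3,"twist":0},{"dx":0,"dy":0,"dz":0.3,"twist":0}]'
```

```text
time: 4.4
eef_pos: [0.4996, -0.2198, 0.1295]
tcp_rot: [0.993, 0.122, 0.0, 0.0]
contact_force: [-0.4, -0.3, -0.4]
opening: 0.003
finger_force: 0.4
```

```bash
python3 -m pendant '[{"dx":0,"dy":0,"dz":0.1,"twist":0},{"dx":0,"dy":0,"dz":0.2,"twist":0},{"dx":0,"dy":0,"dz":0.3,"twist":0},{"dx":0,"dy":0,"dz":0.3,"twist":0}]'
```

```text
time: 4.9
eef_pos: [0.4996, -0.2197, 0.1264]
tcp_rot: [0.993, 0.122, -0.0, -0.0]
contact_force: [-0.4, -0.3, 0.8]
opening: -0.004
finger_force: 0.3
```

```bash
python3 - <<'E'
from h import *
c=cam("scene"); a=c["img"][60:230,180:350,::-1]
w=cam("wrist")["img"][:,:,::-1]
cv2.imwrite("pics/lid.png",np.hstack([cv2.resize(a,(384,384)),cv2.resize(w,(400,384))]))
E
```

```text
(no output)
```

View pics/lid.png

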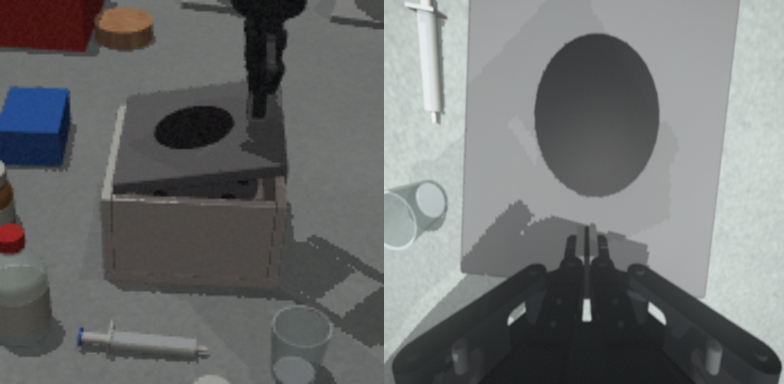

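The right wrist view shows the lid under the fingers, which touch near (585,240) close to the front edge. The scene view suggests the lid may still be slightly open, so I'll measure its angle from depth.

```bash
cat >> h.py <<'E'
def lid():
    for n in("scene","top","wrist"):
        c=cam(n); q=c["P"].reshape(-1,3); q=q[np.isfinite(q).all(1)]
        e=(q-H)@xc; f=(q-H)@np.array([-xc[1],xc[0],0])
        l=q[(e>-.13)&(e<-.01)&(abs(f)<.085)&(q[:,2]>.1)&(q[:,2]<.19)]
        if len(l)<100: print(n,len(l)); continue
        A=np.c_[(l-H)@xc,(l-H)@np.array([-xc[1],xc[0],0]),np.ones(len(l))]; k=np.ones(len(l),bool)
        for _ in range(12): 
            p=np.linalg.lstsq(A[k],l[k,2],rcond=None)[0]; r=abs(A@p-l[:,2]); k=r<max(.003,np.percentile(r,75))
        print(n,len(l),k.sum(),"angle",np.arctan(-p[0]).round(3),"z at hinge/press",p[2].round(4),(p[2]-.15*p[0]).round(4))
E
python3 -c "
from h import *
lid();rel()"
```

```text
scene 1662 1661 angle 0.188 z at hinge/press 0.1311 0.1597
top 2472 2354 angle 0.194 z at hinge/press 0.1327 0.1622
wrist 62928 62926 angle 0.19 z at hinge/press 0.1329 0.1617
```

```bash
python3 - <<'E'
from h import *
c=cam("wrist"); K=c["camera_matrix"]; M=c["M"]; s=ctrl.get_state()
print(M.round(3))
p=np.linalg.inv(M)@np.r_[s["eef_pos"],1]; print("TCP px",K[0,0]*p[0]/-p[2]+K[0,2],K[1,1]*-p[1]/-p[2]+K[1,2],"depth",-p[2])
for v in range(215,300,8): print(v,[c["P"][v,u].round(3).tolist() for u in(225,262,300)])
print(s["eef_pos"],s["joint_efforts"],s["contact_force"],s["wrist_torque"])
t=cam("scene"); q=t["P"].reshape(-1,3); m=(np.hypot(q[:,0]-.4996,q[:,1]+.2197)<.03); print("scene pts near tool z:",np.sort(q[m,2])[::max(1,m.sum()//25)].round(3))
E
```

```text
[[ 0.244  0.932  0.268  0.568]
 [-0.97   0.234  0.067 -0.202]
 [-0.    -0.276  0.961  0.305]
 [ 0.     0.     0.     1.   ]]
TCP px 259.86322262200946 217.98991457190522 depth 0.19145223031605618
215 [[0.509, -0.196, 0.158], [0.514, -0.217, 0.159], [0.519, -0.239, 0.158]]
223 [[0.504, -0.198, 0.159], [0.509, -0.218, 0.16], [0.515, -0.24, 0.159]]
231 [[0.5, -0.199, 0.161], [0.511, -0.218, 0.174], [0.51, -0.241, 0.159]]
239 [[0.495, -0.2, 0.162], [0.511, -0.218, 0.183], [0.506, -0.242, 0.161]]
247 [[0.49, -0.201, 0.162], [0.511, -0.218, 0.192], [0.501, -0.243, 0.162]]
255 [[0.486, -0.202, 0.163], [0.51, -0.218, 0.199], [0.497, -0.245, 0.163]]
263 [[0.482, -0.203, 0.165], [0.508, -0.218, 0.201], [0.493, -0.246, 0.165]]
271 [[0.509, -0.203, 0.214], [0.504, -0.219, 0.201], [0.511, -0.234, 0.206]]
279 [[0.508, -0.204, 0.218], [0.5, -0.22, 0.2], [0.515, -0.231, 0.219]]
287 [[0.514, -0.204, 0.23], [0.496, -0.221, 0.201], [0.519, -0.228, 0.229]]
295 [[0.514, -0.205, 0.235], [0.491, -0.223, 0.2], [0.519, -0.227, 0.234]]
[ 0.49962046 -0.2196848   0.12650539] [ 1.10841058e-01 -2.99076641e+01 -2.70840830e+01  4.91959113e-02
 -1.72669159e-03  1.73007797e-03] [-0.21633961 -0.45942587 -0.41869199] [-0.0430761   0.07393364  0.00744951]
scene pts near tool z: [0.051 0.074 0.076 0.077 0.154 0.155 0.157 0.159 0.161 0.162 0.163 0.165
 0.172 0.179 0.186 0.192 0.207 0.228 0.236 0.244 0.252 0.259 0.264 0.268
 0.278 0.375]
```

```bash
python3 -m pendant '[{"dx":0,"dy":0,"dz":0.3,"twist":0},{"dx":-0.1,"dy":0,"dz":0.6,"twist":0},{"dx":-0.1,"dy":0,"dz":0.8,"twist":0},{"dx":-0.1,"dy":0,"dz":0.8,"twist":0}]'; python3 -c "
from h import *
lid()"
```

```text
time: 5.75
eef_pos: [0.4984, -0.2199, 0.1182]
tcp_rot: [0.993, 0.122, -0.0, -0.0]
contact_force: [0.1, -0.4, -0.7]
opening: -0.001
finger_force: 0.1
scene 1654 1652 angle 0.139 z at hinge/press 0.1307 0.1517
top 2488 2370 angle 0.141 z at hinge/press 0.1327 0.154
wrist 64441 64440 angle 0.139 z at hinge/press 0.1328 0.1538
```

```bash
python3 -m pendant '[{"dx":0,"dy":0,"dz":0.3,"twist":0},{"dx":0,"dy":0,"dz":0.6,"twist":0},{"dx":-0.1,"dy":0,"dz":0.9,"twist":0},{"dx":-0.1,"dy":0,"dz":1.1,"twist":0},{"dx":-0.1,"dy":0,"dz":1.1,"twist":0}]'; python3 - <<'E'
from h import *
lid()
s=ctrl.get_state(); print(s["contact_force"])
c=cam("scene"); a=c["img"][50:170,210:330,::-1]
w=cam("wrist")["img"][150:384,130:400,::-1]
cv2.imwrite("pics/lid2.png",np.hstack([cv2.resize(a,(400,400)),cv2.resize(w,(400,400))]))
E
```

```text
time: 6.52
eef_pos: [0.4975, -0.2202, 0.1073]
tcp_rot: [0.993, 0.122, -0.0, -0.0]
contact_force: [0.3, -0.4, 0.4]
opening: -0.002
finger_force: 0.2
scene 1656 1655 angle 0.07 z at hinge/press 0.1306 0.1411
top 2495 2369 angle 0.074 z at hinge/press 0.1326 0.1438
wrist 66814 66814 angle 0.072 z at hinge/press 0.1326 0.1434
[ 0.31295425 -0.42238936 -0.49487128]
```

View pics/lid2.png

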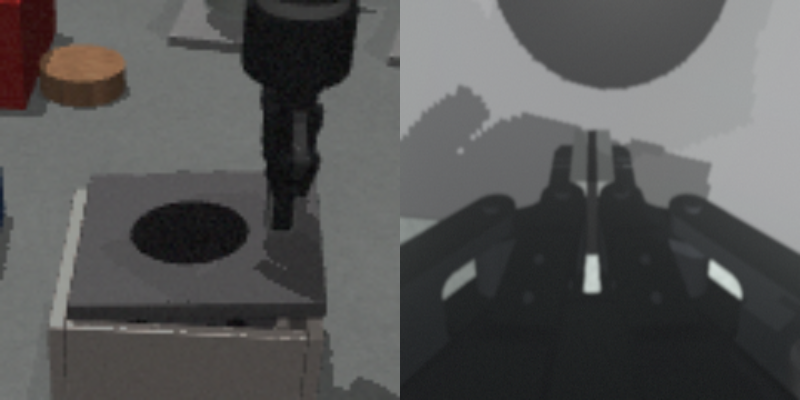

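The left crop shows the fingertips ending at the lid surface (282,230), and the lid nearly down. It follows the tool with about 35 mm of offset, so I'll keep pressing.

```bash
python3 -m pendant '[{"dx":0,"dy":0,"dz":0.3,"twist":0},{"dx":0,"dy":0,"dz":0.5,"twist":0},{"dx":0,"dy":0,"dz":0.7,"twist":0},{"dx":0,"dy":0,"dz":0.7,"twist":0}]'; python3 - <<'E'
from h import *
lid()
s=ctrl.get_state(); print(s["contact_force"])
E
```

```text
time: 7.28
eef_pos: [0.4976, -0.2203, 0.1004]
tcp_rot: [0.993, 0.122, 0.0, 0.0]
contact_force: [-0.9, -0.4, 1.6]
opening: -0.001
finger_force: 0.6
scene 1656 1654 angle 0.027 z at hinge/press 0.1304 0.1345
top 2498 2357 angle 0.031 z at hinge/press 0.1326 0.1373
wrist 68794 68793 angle 0.029 z at hinge/press 0.1325 0.1368
[-1.16576714 -0.25887283  1.04074192]
```

```bash
python3 -m pendant '[{"dx":0,"dy":0,"dz":0.2,"twist":0},{"dx":0,"dy":0,"dz":0.4,"twist":0},{"dx":0,"dy":0,"dz":0.5,"twist":0},{"dx":0,"dy":0,"dz":0.5,"twist":0}]'; python3 - <<'E'
from h import *
lid()
s=ctrl.get_state(); print(s["contact_force"])
E
```

```text
time: 7.92
eef_pos: [0.4977, -0.2201, 0.096]
tcp_rot: [0.993, 0.122, -0.0, -0.0]
contact_force: [-1.0, 2.1, 3.9]
opening: 0.003
finger_force: 2.1
scene 1658 1656 angle 0.0 z at hinge/press 0.1304 0.1305
top 2491 2331 angle 0.004 z at hinge/press 0.1327 0.1333
wrist 70078 70077 angle 0.002 z at hinge/press 0.1325 0.1327
[-1.98515419  0.9646028   5.02667766]
```

```bash
python3 -m pendant '[{"dx":0,"dy":0,"dz":0.2,"twist":0},{"dx":0,"dy":0,"dz":0.2,"twist":0},{"dx":0,"dy":0,"dz":-5,"twist":0},{"dx":0,"dy":0,"dz":-11,"twist":0},{"dx":0,"dy":0,"dz":-17,"twist":0}]'; python3 - <<'E'
from h import *
lid()
c=cam("scene"); s=ctrl.get_state(); e=s["eef_pos"]; q=c["P"].reshape(-1,3)
m=np.hypot(q[:,0]-e[0],q[:,1]-e[1])<.03; z=q[m,2]; z=np.sort(z[z>.16]); print(e,"lowest tool pts",z[:30:3].round(3))
E
```

```text
time: 8.7
eef_pos: [0.4975, -0.2202, 0.2664]
tcp_rot: [0.993, 0.122, 0.0, 0.0]
contact_force: [0.1, 0.1, -0.0]
opening: -0.002
finger_force: 0.0
scene 1653 1652 angle 0.002 z at hinge/press 0.1305 0.1308
top 3170 3001 angle 0.006 z at hinge/press 0.1327 0.1336
wrist 16434 16433 angle 0.005 z at hinge/press 0.1325 0.1332
[ 0.49843788 -0.22080751  0.26682814] lowest tool pts [0.306 0.306 0.307 0.307 0.309 0.309 0.31  0.311 0.313 0.313]
```

```bash
python3 -m pendant '[{"dx":1,"dy":-6,"dz":0,"twist":-10},{"dx":2.5,"dy":-12,"dz":0,"twist":-20},{"dx":4,"dy":-18,"dz":0,"twist":-30},{"dx":5.5,"dy":-24,"dz":0,"twist":-40},{"dx":7,"dy":-30,"dz":0,"twist":-50},{"dx":7.8,"dy":-35,"dz":0,"twist":-60},{"dx":7.8,"dy":-36.4,"dz":0,"twist":-60},{"dx":7.8,"dy":-36.4,"dz":0,"twist":-60}]' 100; python3 - <<'E'
from h import *
print(ctrl.grip_point_offset)
s=ctrl.get_state(); e=s["eef_pos"]; M=R.from_quat(s["tcp_rot"]).as_matrix(); print(M.round(3))
for n in("scene","top","wrist"):
    c=cam(n); q=c["P"].reshape(-1,3); q=q[np.isfinite(q).all(1)]
    l=(q-e)@M
    m=(abs(l[:,0])<.03)&(abs(l[:,1])<.065)&(l[:,2]>-.07)&(l[:,2]<.06); t=l[m]
    if len(t): o=np.argsort(-t[:,2]); print(n,len(t),"tool pts, farthest:",t[o[:60:6]].round(3).tolist())
    for z0,xy in((.126,(.485,.151)),(.098,(.501,.2085))):
        k=q[(np.hypot(*(q[:,:2]-xy).T)<.025)&(abs(q[:,2]-z0)<.006)]
        if len(k)>20: print(n,z0,((k.min(0)+k.max(0))/2).round(4),k.mean(0).round(4),len(k))
c=cam("wrist"); save(c,"w1.png")
E
```

```text
time: 9.9
eef_pos: [0.4843, 0.1519, 0.2636]
tcp_rot: [0.798, 0.602, -0.001, -0.001]
contact_force: [-0.3, -0.1, -0.5]
opening: 1.0
finger_force: 0.0
0.0187
[[ 0.275  0.961 -0.003]
 [ 0.961 -0.275 -0.001]
 [-0.002 -0.003 -1.   ]]
scene 272 tool pts, farthest: [[-0.0, -0.048, -0.048], [0.01, -0.049, -0.05], [0.011, 0.046, -0.051], [0.008, 0.043, -0.052], [0.013, -0.045, -0.053], [-0.005, 0.043, -0.053], [0.012, -0.046, -0.054], [-0.003, 0.044, -0.054], [-0.006, 0.043, -0.055], [0.011, 0.043, -0.055]]
scene 0.126 [0.4862 0.152  0.1235] [0.4862 0.1538 0.1245] 226
scene 0.098 [0.5025 0.21   0.0961] [0.5024 0.2113 0.0967] 256
top 2 tool pts, farthest: [[-0.012, 0.047, -0.055]]
top 0.126 [0.4835 0.1446 0.1248] [0.4837 0.1457 0.1259] 119
wrist 1664 tool pts, farthest: [[0.005, -0.042, -0.05], [0.002, -0.041, -0.05], [-0.005, -0.041, -0.051], [0.005, 0.044, -0.051], [0.001, 0.044, -0.051], [0.007, -0.041, -0.051], [-0.007, -0.041, -0.051], [-0.003, -0.041, -0.052], [0.005, 0.044, -0.052], [0.008, -0.042, -0.052]]
wrist 0.126 [0.4861 0.1513 0.1245] [0.4863 0.1518 0.1263] 610
wrist 0.098 [0.5022 0.209  0.0986] [0.5022 0.2091 0.0984] 588
```

View pics/w1.png

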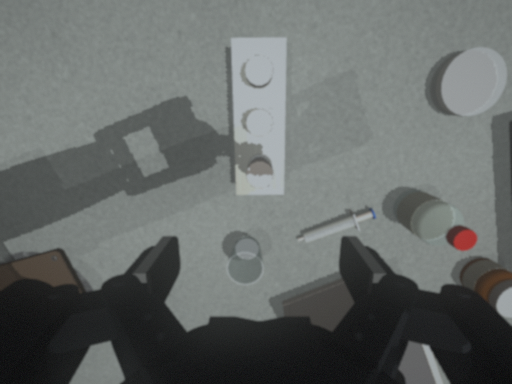

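The wrist view shows the rack vertical at columns 232–286. The tall tube (260,170) is between the fingertips (160,260) and (355,260), and the beaker (243,260) and syringe (338,225) are clear. Measured points put the open fingertips 50 mm behind the reported TCP (shut, about 36 mm behind), so I'll use the real tip position.

```bash
python3 -m pendant '[{"dx":0,"dy":0.1,"dz":6,"twist":0},{"dx":0,"dy":0.1,"dz":12,"twist":0},{"dx":0,"dy":0.1,"dz":16,"twist":0},{"dx":0,"dy":0.1,"dz":18.5,"twist":0},{"dx":0,"dy":0.1,"dz":20.5,"twist":0},{"dx":0,"dy":0.1,"dz":20.8,"twist":0}]'; python3 -m pendant '[{"dx":0,"dy":0,"dz":0,"twist":0},{"dx":0,"dy":0,"dz":0,"twist":0},{"dx":0,"dy":0,"dz":0,"twist":0},{"dx":0,"dy":0,"dz":0,"twist":0},{"dx":0,"dy":0,"dz":0,"twist":0},{"dx":0,"dy":0,"dz":0,"twist":0}]' 0 30;  python3 - <<'E'
from h import *
s=ctrl.get_state(); e=s["eef_pos"]; M=R.from_quat(s["tcp_rot"]).as_matrix()
w=cam("wrist")["img"][:,:,::-1]; c=cam("scene")
cv2.imwrite("pics/g.png",np.hstack([cv2.resize(c["img"][170:350,190:340,::-1],(400,480)),cv2.resize(w,(400,480))]))
E
```

```text
time: 10.85
eef_pos: [0.4851, 0.1503, 0.056]
tcp_rot: [0.799, 0.601, -0.001, -0.001]
contact_force: [0.0, 0.1, -0.2]
opening: 0.998
finger_force: 0.0
time: 11.6
eef_pos: [0.4869, 0.1517, 0.0588]
tcp_rot: [0.798, 0.602, 0.001, 0.0]
contact_force: [0.1, -0.1, 5.8]
opening: 0.389
finger_force: 29.8
```

View pics/g.png

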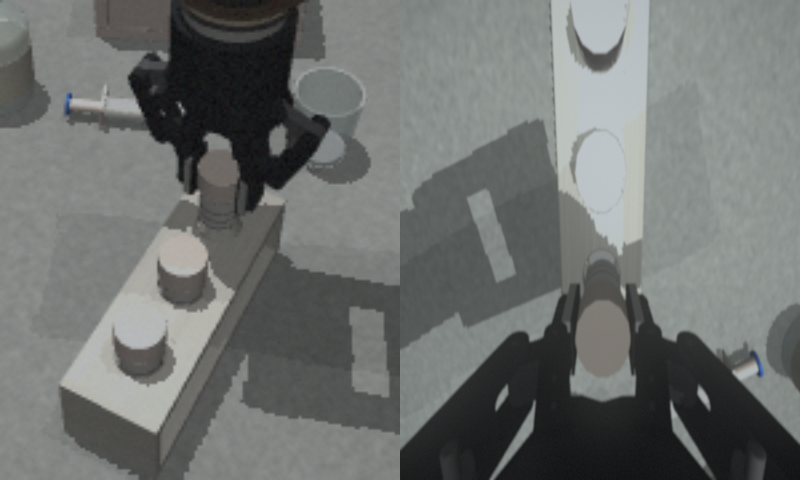

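The fingers hold the cap on both sides (scene 220,180; opening 33 mm, 30 N), and the neighbours are untouched. Lifting straight up now.

```bash
python3 -m pendant '[{"dx":0,"dy":0,"dz":-2,"twist":0},{"dx":0,"dy":0,"dz":-5,"twist":0},{"dx":0,"dy":0,"dz":-8,"twist":0},{"dx":0,"dy":0,"dz":-9.5,"twist":0},{"dx":0,"dy":0,"dz":-9.5,"twist":0},{"dx":0,"dy":0,"dz":-9.5,"twist":0}]' - 40; python3 - <<'E'
from h import *
s=ctrl.get_state(); e=np.array(s["eef_pos"]); M=R.from_quat(s["tcp_rot"]).as_matrix()
c=cam("scene"); w=cam("wrist")
cv2.imwrite("pics/up.png",np.hstack([cv2.resize(c["img"][130:350,190:340,::-1],(327,480)),cv2.resize(w["img"][:,:,::-1],(400,480))]))
E
```

```text
time: 12.45
eef_pos: [0.4851, 0.1514, 0.151]
tcp_rot: [0.798, 0.602, -0.001, -0.001]
contact_force: [-0.1, 0.6, 0.1]
opening: 0.384
finger_force: 40.1
```

View pics/up.png

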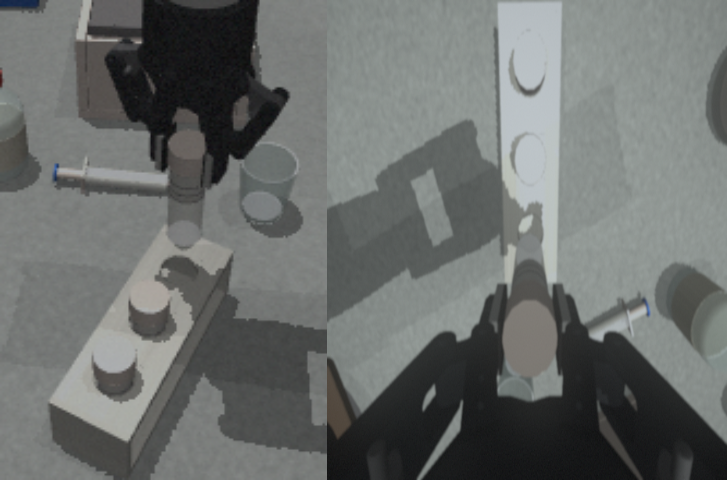

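The tube hangs upright, its foot at (183,240) clear above the hole, with both neighbours in place. Next I'll move it past the rack's end and use the fixed end edge to pivot the tube in the pads.

```bash
python3 -m pendant '[{"dx":-3,"dy":0,"dz":0,"twist":0},{"dx":-6.5,"dy":0,"dz":0,"twist":0},{"dx":-7.7,"dy":0,"dz":0,"twist":0},{"dx":-7.7,"dy":0,"dz":4,"twist":0},{"dx":-7.7,"dy":0,"dz":7,"twist":0},{"dx":-7.7,"dy":0,"dz":8.7,"twist":0},{"dx":-7.7,"dy":0,"dz":8.7,"twist":0}]' - 40; python3 -m pendant '[{"dx":1,"dy":0,"dz":0,"twist":0},{"dx":2,"dy":0,"dz":0,"twist":0},{"dx":3,"dy":0,"dz":0,"twist":0},{"dx":4,"dy":0,"dz":0,"twist":0},{"dx":4,"dy":0,"dz":0,"twist":0}]' - 20; cat >> h.py <<'E'
def tube():
    s=ctrl.get_state(); e=np.array(s["eef_pos"]); M=R.from_quat(s["tcp_rot"]).as_matrix()
    for n in("scene","wrist","top"):
        c=cam(n); l=(c["P"]-e)@M
        m=np.isfinite(l).all(-1)&(abs(l[...,1])<.0175)&(abs(l[...,0])<.11)&(l[...,2]>-.09)&(l[...,2]<.075)
        hist=[(z,len(k),k[:,0].min().round(3),k[:,0].max().round(3)) for z in np.arange(-.085,.075,.01) for k in [l[m&(abs(l[...,2]-z)<.005)]] if len(k)>3]
        print(n); [print("  z%.3f n%d x %.3f..%.3f"%h) for h in hist]
E
python3 -c "
from h import *
tube()"
```

```text
time: 13.42
eef_pos: [0.4639, 0.0778, 0.0643]
tcp_rot: [0.798, 0.602, -0.001, -0.001]
contact_force: [-0.7, -0.2, -0.4]
opening: 0.386
finger_force: 40.1
time: 14.05
eef_pos: [0.4769, 0.1162, 0.0667]
tcp_rot: [0.798, 0.603, 0.0, 0.001]
contact_force: [-1.4, -3.1, 2.7]
opening: 0.385
finger_force: 41.2
scene
  z-0.075 n23 x -0.015..0.012
  z-0.065 n197 x -0.015..0.017
  z-0.055 n39 x 0.005..0.015
  z-0.045 n27 x -0.001..0.013
  z-0.035 n174 x -0.002..0.110
  z-0.025 n119 x -0.002..0.110
  z-0.015 n43 x -0.007..0.110
  z-0.005 n57 x -0.109..0.110
  z0.005 n462 x -0.110..0.110
  z0.015 n23 x -0.110..0.084
  z0.025 n5 x -0.026..0.101
  z0.045 n23 x -0.103..0.002
  z0.055 n59 x -0.109..0.013
  z0.065 n161 x -0.110..0.060
wrist
  z-0.085 n22 x 0.012..0.013
  z-0.075 n1355 x -0.017..0.012
  z-0.065 n3223 x -0.011..0.016
  z-0.055 n287 x 0.000..0.015
  z-0.045 n170 x -0.002..0.012
  z-0.035 n3643 x -0.003..0.110
  z-0.025 n110 x -0.002..0.110
  z-0.015 n85 x -0.007..0.082
  z-0.005 n54 x -0.013..0.066
  z0.005 n5292 x -0.015..0.093
  z0.015 n37 x -0.103..0.038
  z0.025 n113 x -0.110..0.082
  z0.035 n98 x -0.110..0.083
  z0.055 n1465 x 0.007..0.086
  z0.065 n51 x -0.043..0.044
top
  z-0.005 n9 x -0.109..-0.101
  z0.015 n13 x -0.110..-0.039
  z0.025 n9 x -0.106..-0.037
  z0.065 n320 x -0.110..-0.035
```

```bash
python3 -m pendant '[{"dx":0.7,"dy":0,"dz":0,"twist":0},{"dx":1.4,"dy":0,"dz":0,"twist":0},{"dx":2.1,"dy":0,"dz":0,"twist":0},{"dx":2.8,"dy":0,"dz":0,"twist":0},{"dx":3,"dy":0,"dz":0,"twist":0},{"dx":3,"dy":0,"dz":0,"twist":0}]' - 20;  python3 -m pendant '[{"dx":0,"dy":0,"dz":0,"twist":0},{"dx":0,"dy":0,"dz":0,"twist":0},{"dx":0,"dy":0,"dz":-3,"twist":0},{"dx":0,"dy":0,"dz":-8,"twist":0},{"dx":0,"dy":0,"dz":-13,"twist":0},{"dx":0,"dy":0,"dz":-16,"twist":0},{"dx":0,"dy":0,"dz":-16,"twist":0}]' - 60; python3 - <<'E'
from h import *
tube()
c=cam("scene"); w=cam("wrist")
cv2.imwrite("pics/lean.png",np.hstack([cv2.resize(c["img"][60:350,170:360,::-1],(327,500)),cv2.resize(w["img"][:,:,::-1],(400,500))]))
E
```

```text
time: 14.95
eef_pos: [0.4836, 0.1451, 0.0654]
tcp_rot: [0.799, 0.602, -0.0, -0.001]
contact_force: [-2.1, -2.8, 1.6]
opening: 0.383
finger_force: 39.8
time: 15.82
eef_pos: [0.4866, 0.146, 0.2293]
tcp_rot: [0.799, 0.602, 0.004, 0.001]
contact_force: [-0.6, -0.1, -1.5]
opening: 0.381
finger_force: 59.9
scene
  z-0.085 n7 x 0.009..0.013
  z-0.075 n103 x -0.013..0.012
  z-0.065 n212 x -0.010..0.012
  z-0.055 n92 x 0.002..0.015
  z-0.045 n49 x -0.006..0.012
  z-0.035 n27 x -0.010..0.012
  z-0.025 n13 x -0.016..-0.009
  z-0.015 n12 x -0.022..-0.015
  z-0.005 n20 x -0.055..-0.024
  z0.005 n36 x -0.063..-0.031
  z0.015 n31 x -0.061..-0.037
  z0.025 n10 x -0.054..-0.046
wrist
  z-0.085 n65 x 0.011..0.013
  z-0.075 n1313 x -0.015..0.012
  z-0.065 n2732 x -0.011..0.012
  z-0.055 n828 x 0.000..0.013
  z-0.045 n138 x -0.002..0.011
  z-0.035 n61 x -0.005..0.011
top
  z-0.045 n26 x -0.038..-0.028
  z-0.035 n55 x -0.044..-0.027
  z-0.025 n60 x -0.053..-0.032
  z-0.015 n60 x -0.059..-0.042
  z-0.005 n48 x -0.066..-0.049
  z0.005 n53 x -0.073..-0.057
  z0.015 n27 x -0.076..-0.064
  z0.025 n5 x -0.077..-0.075
```

View pics/lean.png

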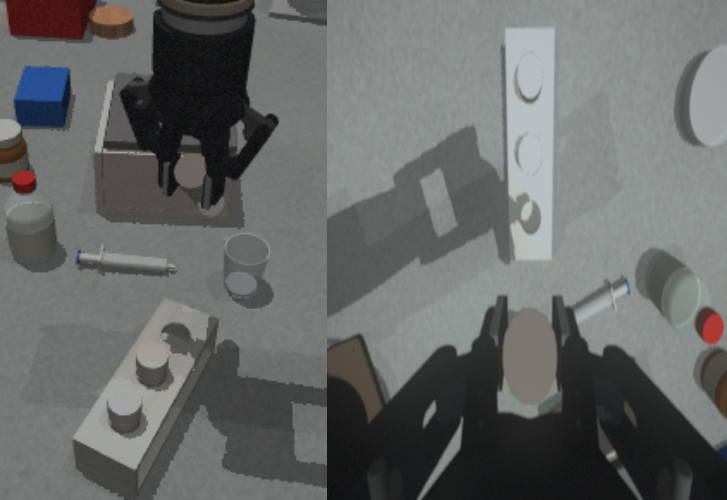

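The tube leans with its foot toward the robot's right side (scene 210,208), and everything else is undisturbed. The measured lean is only about 36°, so I'll go back to the edge and push about 13 mm farther.

```bash
python3 -m pendant '[{"dx":-2,"dy":0,"dz":5,"twist":0},{"dx":-2,"dy":0,"dz":10,"twist":0},{"dx":-2,"dy":0,"dz":14,"twist":0},{"dx":-2,"dy":0,"dz":16.2,"twist":0},{"dx":-1,"dy":0,"dz":16.2,"twist":0},{"dx":0,"dy":0,"dz":16.2,"twist":0},{"dx":0.7,"dy":0,"dz":16.2,"twist":0},{"dx":1.4,"dy":0,"dz":16.2,"twist":0},{"dx":1.4,"dy":0,"dz":16.2,"twist":0}]' - 25;  python3 -m pendant '[{"dx":0,"dy":0,"dz":0,"twist":0},{"dx":0,"dy":0,"dz":0,"twist":0},{"dx":0,"dy":0,"dz":-3,"twist":0},{"dx":0,"dy":0,"dz":-8,"twist":0},{"dx":0,"dy":0,"dz":-13,"twist":0},{"dx":0,"dy":0,"dz":-17,"twist":0},{"dx":0,"dy":0,"dz":-17,"twist":0},{"dx":0,"dy":0,"dz":-17,"twist":0}]' - 60; cat >> h.py <<'E'
def fit():
    from scipy.optimize import least_squares
    s=ctrl.get_state(); e=np.array(s["eef_pos"]); M=R.from_quat(s["tcp_rot"]).as_matrix(); Q=[]
    for n in("scene","top"):
        c=cam(n); l=(c["P"]-e)@M; l=l[np.isfinite(l).all(-1)]
        l=l[(abs(l[:,1])<.0165)&(l[:,0]<-.018)&(l[:,0]>-.1)&(l[:,2]>-.05)&(l[:,2]<.03)&((l-[0,0,-.056])[:,[0,2]]@[-.707,.707]<.088)]; Q.append(l); print(n,len(l))
    Q=np.vstack(Q)
    def f(p):
        a=np.array([-np.sin(p[0]),np.sin(p[3]),np.cos(p[0])]); a/=np.linalg.norm(a)
        return np.linalg.norm(np.cross(Q-[p[1],p[2],-.03],a),axis=1)-.0145
    r=least_squares(f,[.7,-.02,0,0],loss="soft_l1",f_scale=.002); print("lean deg",np.degrees(r.x[0]),r.x,"rms",np.sqrt(np.mean(r.fun**2)),e,s["contact_force"])
E
python3 -c "
from h import *
fit();lid()"
```

```text
time: 17.2
eef_pos: [0.4896, 0.1591, 0.0659]
tcp_rot: [0.798, 0.602, 0.001, 0.001]
contact_force: [-0.9, -1.2, 4.5]
opening: 0.38
finger_force: 57.2
time: 18.2
eef_pos: [0.4878, 0.1588, 0.2332]
tcp_rot: [0.798, 0.602, 0.0, -0.0]
contact_force: [-0.3, 0.3, -1.6]
opening: 0.381
finger_force: 59.9
scene 37
top 342
lean deg 36.38917183150093 [ 0.63511086 -0.06576998 -0.00735705 -0.26163152] rms 0.00657893245397513 [0.48776136 0.15876028 0.23318939] [-0.32361872  0.27718307 -1.64290093]
scene 126 126 angle 0.004 z at hinge/press 0.1305 0.1311
top 3516 3301 angle 0.007 z at hinge/press 0.1326 0.1336
wrist 130 130 angle -0.026 z at hinge/press 0.1334 0.1296
```

```bash
python3 - <<'E'
from h import *
tube()
c=cam("scene"); t=cam("top")
a=cv2.resize(c["img"][110:210,230:330,::-1],(400,400),interpolation=cv2.INTER_CUBIC); b=cv2.resize(t["img"][180:280,150:250,::-1],(400,400),interpolation=cv2.INTER_CUBIC)
cv2.imwrite("pics/lean2.png",np.hstack([a,b]))
E
```

```text
scene
  z-0.085 n5 x -0.010..0.012
  z-0.075 n104 x -0.012..0.012
  z-0.065 n205 x -0.006..0.012
  z-0.055 n99 x 0.001..0.013
  z-0.045 n43 x -0.006..0.013
  z-0.035 n16 x -0.014..0.012
  z-0.025 n4 x -0.021..-0.014
  z-0.015 n5 x -0.057..-0.023
  z-0.005 n17 x -0.075..-0.049
  z0.005 n18 x -0.073..-0.050
  z0.015 n11 x -0.066..-0.053
wrist
  z-0.085 n48 x -0.011..0.013
  z-0.075 n2314 x -0.018..0.012
  z-0.065 n2186 x -0.023..0.012
  z-0.055 n420 x -0.001..0.012
  z-0.045 n142 x -0.005..0.012
  z-0.035 n26 x -0.000..0.009
  z-0.015 n9 x -0.072..-0.065
  z-0.005 n11 x -0.080..-0.075
top
  z-0.055 n56 x -0.038..-0.024
  z-0.045 n75 x -0.047..-0.026
  z-0.035 n78 x -0.056..-0.031
  z-0.025 n82 x -0.065..-0.041
  z-0.015 n70 x -0.074..-0.050
  z-0.005 n69 x -0.083..-0.056
  z0.005 n16 x -0.084..-0.067
  z0.015 n6 x -0.085..-0.081
```

View pics/lean2.png

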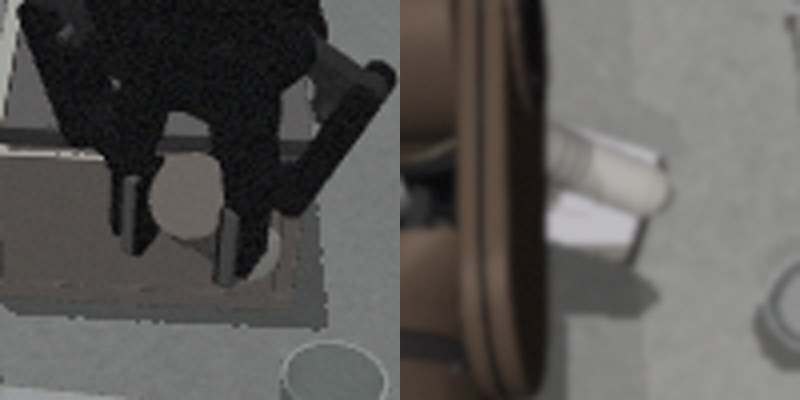

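The scene crop shows the cap (190,190) up between the pads. The top crop shows the foot (655,190) reaching out past the rack's end. The edge line from the depth points gives a lean of about 42°, with the tube's middle about 25 cm up, the lid shut and the neighbours in place.

```bash
python3 -m pendant '[{"dx":0,"dy":0,"dz":0,"twist":0},{"dx":0,"dy":0,"dz":0,"twist":0},{"dx":0,"dy":0,"dz":0,"twist":0}]'; python3 -c "
from plant import ctrl
print(ctrl.sign_off())"
```

```text
time: 19.08
eef_pos: [0.488, 0.1583, 0.2337]
tcp_rot: [0.798, 0.602, 0.0, 0.0]
contact_force: [-0.4, -0.3, -0.6]
opening: 0.377
finger_force: 59.9
the job is handed in; nothing more can be done
None
```

I handed the job in at about 19 s, with no verdict returned: the lid is latched shut and the tall tube is held still at about 42° (estimated from camera depth), cap end up, its middle about 25 cm above the bench, and the short tubes, bottle, beaker and syringe looked undisturbed in the last camera views.

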